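Set up the folding drying stand

TASK

The big pink soap mould is about to be leant up to dry, so set up the larger of the two folding drying stands: lift its folded steel prop and swing it smoothly up and over, past upright, until it leans back against its stops and stays up by itself when you let go. Do not fling it over, and leave the smaller stand folded flat.

Things in the scene. Friction and masses are not known exactly. Their poses are not given: they have to be found in the camera images.
- wide_stand: larger drying stand, fixed to the worktop: dark steel plate 190 (its x) by 180 (y) by 8 mm, lip 16 mm high on its -x edge, which faces the robot within 45 degrees; two cheeks 78 mm high at y = +-81 mm carry the prop's hinge, a line along y at x = +55 mm, z = 45 mm. Origin: centre of the underside, z up. The smaller stand (plate 130 by 100 mm) has the same form.
- wide_prop (a joint): larger stand's prop angle (rad): 0 folded flat, crossbar over the lip (-x) side; grows as the crossbar rises and swings over towards the stand's +x; 1.57 upright; 1.92 leaning back on its stops. The hinge turns freely, lightly damped, no spring: let go before upright it falls flat, past upright it falls on to the stops and stays.
- wide_prop_bar (a point): middle of the crossbar of the larger prop, a U of 10 mm round steel bar, 0.22 kg: crossbar 144 mm along the stand's y (this point's y axis), legs 120 mm from it to the hinge. Folded: 45 mm above the worktop, at x = -65 mm of the stand; free all round, 37 mm above the plate, so fingers fit on both sides from above; the bar turns in the pads as it swings.
- narrow_prop (a joint): angle of the smaller stand's prop (crossbar 68 mm, legs 70 mm), measured alike: 0 folded flat; it stays folded.

How it is judged (in metres and radians):
At the end, for the whole second after the job is handed in: The larger stand's prop leans back past upright within 10 degrees of its stops (joint above 1.75 rad), at rest, and the smaller stand's prop lies folded (below 0.15 rad) (value of joint wide_prop above 1.75 rad and velocity of joint wide_prop between -0.1 and 0.1 rad/s and value of joint narrow_prop below 0.15 rad); the robot touches nothing.
It fails at once if the larger prop is flung over (faster than 6 rad/s) (velocity of joint wide_prop above 6 rad/s).
It fails at once if the smaller stand's prop is raised (over 0.5 rad) (value of joint narrow_prop above 0.5 rad).
It also fails if it takes over 35 s, if anything falls off the work surface, if the arm or the gripper's body presses on something with over 40 N, if the wrist force passes 120 N, or if a joint passes its speed limit or range.

ROBOT

A 6-joint arm with a two-finger parallel gripper is mounted at the origin on the work surface. World frame = base frame: x ahead of the robot, y to its left, z up, the work surface at z = 0. Lengths are in mm, angles in rad, forces in N, time in s.
With the tool pointing down it reaches from about 375 to 925 mm from the base axis. Payload 5.7 kg.
Tool frame: the origin (TCP) lies midway between the tips of the shut fingers; the grasp point (between the pads) lies 19 mm behind it; z points along the fingers, y is the line along which they close (so a half turn about z gives the same grasp; the last joint's range is limited). The gripper opens to 85 mm and grips with 20 to 120 N. Pads are 22 mm wide; open, the fingers measure 114 mm over their backs; the gripper's body (76 mm by 85 mm) begins 54 mm behind the grasp point. The pads swing forward as they close: fully open they stand 13 mm farther back than shut.
Start: joints at [1.087, 0.359, 1.51, -0, 1.272, -0.115], TCP at [216.289, 559.627, 231.267] pointing down, gripper open.
Joint ranges: [-2.97, 2.97], [-1.01, 2.36], [0.21, 2.38], [-0.96, 4.11], [0.2, 2.71], [-2.98, 2.98]. Speed limits (rad/s): [2.39, 2.39, 3.14, 3.14, 3.14, 3.14].

INTERFACE

Orientations are given as a unit quaternion [x, y, z, w].
In Python, from bench import ctrl gives the robot as it stands.
- The arm moves only by the tool shift_gripper, called after "Call:" as name([rows], argument=value, ...), one row to a line, values as JSON. Schema: {"type":"object","properties":{"steps":{"type":"array","items":{"type":"array","prefixItems":[{"type":"array","items":{"type":"number"},"minItems":3,"maxItems":3},{"type":"array","items":{"type":"number"},"minItems":3,"maxItems":3}],"minItems":2,"maxItems":2},"minItems":1,"maxItems":5},"finger_gap":{"type":"number"},"grip_force":{"type":"number"},"only":{"type":"string"},"quiet":{"type":"boolean"},"lines":{"type":"string"}},"required":["steps"],"additionalProperties":false}. steps is a list of rows, 1 to 5 of them, each written [[dx, dy, dz], [rx, ry, rz]]: dx, dy, dz in normalised numbers (1 is 400 mm), then a rotation vector rx, ry, rz in parts of the range, where 1.0 means pi rad; each row is the pose to reach, as a shift and turn from the pose commanded when the call began, along the tool's axes at that moment; what a row does not reach only later rows make up. A row lasts 1/12 s, in which the tool goes at most 41.7 mm and 0.125 rad, less where a joint would pass 70% of its speed; a pose out of reach is approached as far as the arm can. finger_gap is the finger opening in mm, set as the call begins (left out keeps the last). The fingers move at their own pace and stop on an object; grip_force is the grip in N (left out, the last holds). Time passes only in rows, so rows that do not move let the fingers close. The tool returns the time, the measured TCP pose, the force, the opening and the grip force at its end. only (a regular expression) keeps the lines of the reply that match it, lines (a string "A,B") keeps lines A to B, and quiet returns only ok. A shift or turn number past 1, either way, is cut back to 1. Input that does not fit is refused with a message, and nothing moves.
- ctrl.observe(): the state, without advancing time (a new reading comes with each control period).
- ctrl.camera(name): name is "scene" or "top"; returns the picture (384x512x3 uint8, red, green, blue); there is no depth.
- ctrl.calibration(name): a dict with "vertical_fov" (degrees; the focal length in pixels is half the picture's height over the tangent of half this angle, whatever the lens; pixels are square), "cx", "cy" (the principal point, pixels), "R" (3x3) and "t" (3): a world point X has camera coordinates R X + t. Camera axes: x right, y down, z forward; pixel columns grow to the right and rows downward; lengths in mm; the calibration is good to about 2 mm. A picture is of the moment at which its call begins. calibration takes no time and is no camera call.
- ctrl.finish_job(): hands the job in; it is judged then, once.
The state is a dict: "time_s": time; "joint_positions": joint angles; "joint_velocities": joint speeds; "effort": joint torques, N m; "tcp_pos": TCP position; "tool_rot": TCP orientation; "ft_force": force on the tool from outside, world axes, zero at the start; "torque": the same for the moment, N m; "gripper_width": finger opening in mm; "grasp_force": force on a finger pad.
Only numpy, scipy, OpenCV 4.12 (cv2) and the standard library are available. Lean on these libraries where they do the work, as an engineer would, in place of code of your own. Each camera call takes 0.05 s, during which the arm holds its last target. There are 200 camera calls.

## Working session

There is one attempt and no reset: what is moved stays moved. The work goes in short steps, Python scripts to look and compute and a tool call to move; the robot and the scene stay as the last step left them, time stands still between calls to the robot, and variables do not carry over. Pictures are saved under pics/ and viewed, at most 10 in all, crops included, and the job is handed in when it is done.

```bash
mkdir -p pics; python3 - <<'E'
from bench import ctrl
import cv2,numpy as np
for n in("top","scene"):
    cv2.imwrite(f"pics/{n}0.png",ctrl.camera(n)[:,:,::-1]);c=ctrl.calibration(n);print(n,{k:np.round(v,3).tolist() for k,v in c.items()})
s=ctrl.observe();print(s["time_s"],s["tcp_pos"],s["tool_rot"])
E
```

```text
top {'vertical_fov': 55.063, 'cx': 255.505, 'cy': 195.334, 'R': [[-0.101, -0.995, 0.007], [-0.97, 0.097, -0.224], [0.222, -0.03, -0.975]], 't': [19.479, 524.509, 895.798]}
scene {'vertical_fov': 44.197, 'cx': 248.413, 'cy': 186.748, 'R': [[-0.219, 0.976, -0.002], [0.581, 0.129, -0.803], [-0.784, -0.177, -0.595]], 't': [152.697, -250.142, 1398.825]}
0.1 [216.0279448  559.10478284 230.54588593] [ 1.83366700e-01  9.83044229e-01 -7.99556032e-04 -2.42446951e-04]
```

View pics/top0.png

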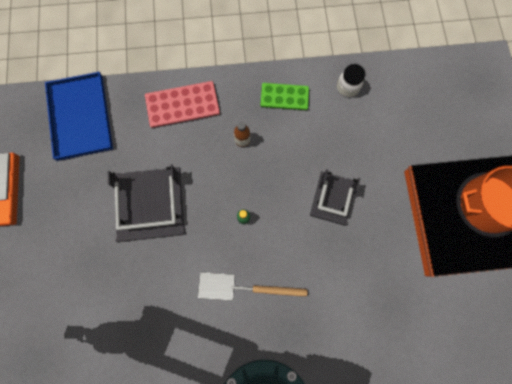

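View pics/scene0.png

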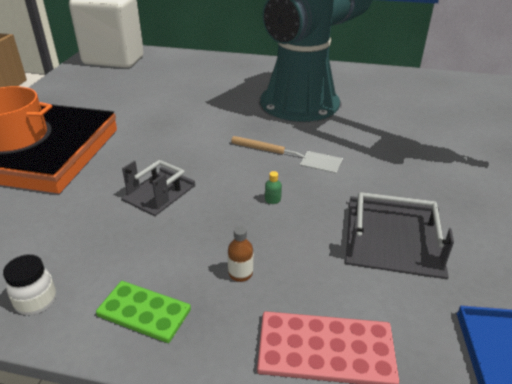

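The larger stand is at about (148,203) in the top view, with its crossbar near (146,226). In the scene view the crossbar is near (398,201). I'll enlarge both.

```bash
python3 - <<'E'
import cv2,numpy as np
a=cv2.imread("pics/top0.png")[160:250,95:200];b=cv2.imread("pics/scene0.png")[180:285,335:460]
a=cv2.resize(a,(400,343),interpolation=cv2.INTER_CUBIC);b=cv2.resize(b,(400,336),interpolation=cv2.INTER_CUBIC)
cv2.imwrite("pics/c.png",np.hstack([a[:336],b]))
E
```

```text
(no output)
```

View pics/c.png

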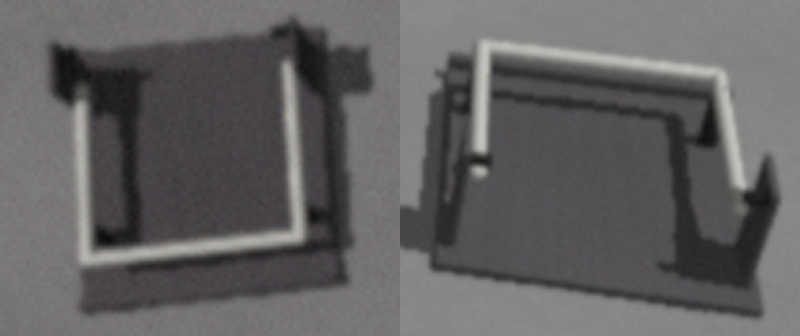

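```bash
cat > h.py <<'E'
from bench import ctrl
import numpy as np
def back(n,u,v,z):
    c=ctrl.calibration(n);R=np.array(c["R"]);t=np.array(c["t"]);f=192/np.tan(np.radians(c["vertical_fov"]/2))
    d=R.T@[(u-c["cx"])/f,(v-c["cy"])/f,1];o=-R.T@t;return o+d*(z-o[2])/d[2]
def proj(n,X):
    c=ctrl.calibration(n);q=np.array(c["R"])@X+np.array(c["t"]);f=192/np.tan(np.radians(c["vertical_fov"]/2))
    return f*q[0]/q[2]+c["cx"],f*q[1]/q[2]+c["cy"]
E
python3 - <<'E'
from h import *
from scipy.spatial.transform import Rotation as Ro
A=back("top",117.5,226.9,45);B=back("top",172.6,221.5,45)
C=back("scene",361,194.1,45);D=back("scene",434.7,202.8,45)
for p,q in((A,B),(D,C)):
    d=p-q;print(p.round(1),q.round(1),((p+q)/2).round(1),np.linalg.norm(d),np.degrees(np.arctan2(d[1],d[0])))
for u,v in((115.7,183.3),(170.3,176)):print(back("top",u,v,45).round(1))
for u,v in((116.2,241),(185.5,233.5),(180.5,167.5)):print(back("top",u,v,8).round(1))
s=ctrl.observe();print(Ro.from_quat(s["tool_rot"]).as_matrix().round(3))
E
```

```text
[479.6 328.4  45. ] [479.4 186.7  45. ] [479.5 257.6  45. ] 141.73318347236517 89.93387401772432
[474.2 330.4  45. ] [477.  186.3  45. ] [475.6 258.3  45. ] 144.15971421256816 91.12042810766602
[596.5 331.1  45. ]
[602.3 186.5  45. ]
[448.7 345.6   8. ]
[450.2 161.6   8. ]
[635.4 164.6   8. ]
[[-0.933  0.361 -0.001]
 [ 0.361  0.933 -0.001]
 [ 0.    -0.002 -1.   ]]
```

Both views put the crossbar centre at about (477.5, 258, 45). The measured length of 142–144 mm matches the given 144. Stand yaw is about 0.8°, and the hinge is near x = 597.5. I'll move above the bar and turn the tool's y onto world x.

Units first: shifts go in shares of 400 mm and turns go in shares of pi rad. So -170 mm / 400 = -0.425, -136 mm / 400 = -0.34, 0.6 rad / 3.1416 = 0.191.

Call:
shift_gripper([
  [[-0.085, -0.045, 0.025], [0, 0, 0.0382]],
  [[-0.17, -0.09, 0.05], [0, 0, 0.0764]],
  [[-0.255, -0.135, 0.075], [0, 0, 0.1146]],
  [[-0.34, -0.18, 0.1], [0, 0, 0.1528]],
  [[-0.425, -0.225, 0.125], [0, 0, 0.191]],
], finger_gap=50, grip_force=40)

```text
time_s: 0.52
tcp_pos: [342.9, 412.8, 180.6]
tool_rot: [0.468, 0.884, -0.0, -0.0]
ft_force: [0.7, 0.4, -0.1]
gripper_width: 50.1
grasp_force: 0.0
```

```bash
cat >> h.py <<'E'
from scipy.spatial.transform import Rotation as Ro
def goto(x,y,z,ang=0.8):
    s=ctrl.observe();R=Ro.from_quat(s["tool_rot"]).as_matrix()
    a=np.radians(ang);Y=np.array([np.cos(a),np.sin(a),0]);Z=np.array([0,0,-1.])
    T=np.c_[np.cross(Y,Z),Y,Z]
    print(s["time_s"],"tcp",np.round(s["tcp_pos"],1),"shift",(R.T@(np.array([x,y,z])-s["tcp_pos"])).round(1),Ro.from_matrix(R.T@T).as_rotvec().round(3),"F",np.round(s["ft_force"],1),"w",round(s["gripper_width"],1))
E
python3 -c "from h import *;goto(477.5,258,110)"
```

```text
0.5167 tcp [342.9 412.8 180.6] shift [-203.7   24.4   70.6] [-0.     0.     0.583] F [ 0.7  0.4 -0.1] w 50.1
```

Scaled: -200 mm / 400 = -0.5, -160 mm / 400 = -0.4, 0.583 rad / 3.1416 = 0.1856.

Call:
shift_gripper([
  [[-0.0975, 0.0125, 0.0325], [0, 0, 0.0382]],
  [[-0.195, 0.025, 0.065], [0, 0, 0.0764]],
  [[-0.2925, 0.0375, 0.1], [0, 0, 0.1146]],
  [[-0.4, 0.05, 0.1375], [0, 0, 0.1528]],
  [[-0.5, 0.06, 0.175], [0, 0, 0.1856]],
], finger_gap=50, quiet=true)

```text
ok
```

```bash
python3 - <<'E'
from h import *
import cv2
goto(477.5,258,25)
a=ctrl.camera("scene")[:,:,::-1][110:300,290:480]
cv2.imwrite("pics/c2.png",cv2.resize(a,(570,570),interpolation=cv2.INTER_CUBIC))
E
```

```text
0.9333 tcp [473.2 265.4 112.5] shift [-7.5  4.2 87.5] [ 0.     0.    -0.001] F [ 1.   1.  -0.1] w 49.9
```

View pics/c2.png

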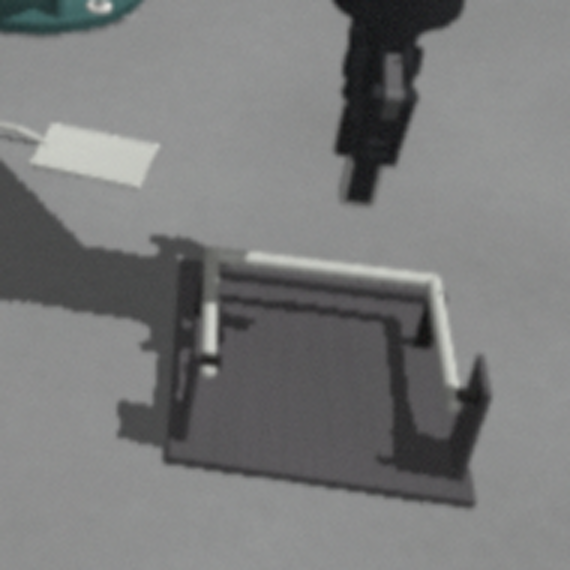

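The open fingers hang above the middle of the bar: fingertips at crop (358,195), bar from (210,255) to (435,278). I'll lower and close gently.

Scaled: 88 mm / 400 = 0.22, 78 mm / 400 = 0.195.

Call:
shift_gripper([
  [[-0.0075, 0.005, 0.05], [0, 0, 0]],
  [[-0.0175, 0.01, 0.1], [0, 0, 0]],
  [[-0.0175, 0.01, 0.15], [0, 0, 0]],
  [[-0.0175, 0.01, 0.195], [0, 0, 0]],
  [[-0.0175, 0.01, 0.22], [0, 0, 0]],
], finger_gap=50)

```text
time_s: 1.4
tcp_pos: [474.9, 259.5, 23.1]
tool_rot: [0.7, 0.714, -0.001, -0.001]
ft_force: [-0.3, 0.3, 0.4]
gripper_width: 49.9
grasp_force: 0.0
```

Call:
shift_gripper([
  [[0, 0, 0], [0, 0, 0]],
  [[0, 0, 0], [0, 0, 0]],
  [[0, 0, 0], [0, 0, 0]],
  [[0, 0, 0], [0, 0, 0]],
  [[0, 0, 0], [0, 0, 0]],
], finger_gap=0, grip_force=25)

```text
time_s: 1.82
tcp_pos: [477.7, 260.6, 26.3]
tool_rot: [0.7, 0.714, 0.001, 0.001]
ft_force: [1.8, -0.4, -2.6]
gripper_width: 9.3
grasp_force: 25.1
```

```bash
python3 -c "from h import *;goto(477.5,258,25)"
```

```text
1.8167 tcp [477.7 260.6  26.3] shift [-2.6 -0.2  1.3] [ 0.003 -0.001  0.005] F [ 1.8 -0.4 -2.6] w 9.3
```

The bar is held: opening 9.3 mm for 10 mm steel, and low wrist forces. I'll follow the 120 mm arc, where tool y = 120(1−cosθ) and tool z = −120 sinθ, at 0.1 rad per row.

Scaled: -57.5 mm / 400 = -0.1438, -46.7 mm / 400 = -0.1168.

Call:
shift_gripper([
  [[0, 0.0015, -0.03], [0, 0, 0]],
  [[0, 0.006, -0.0595], [0, 0, 0]],
  [[0, 0.0135, -0.0888], [0, 0, 0]],
  [[0, 0.0238, -0.1168], [0, 0, 0]],
  [[0, 0.0368, -0.1438], [0, 0, 0]],
])

```text
time_s: 2.23
tcp_pos: [491.1, 260.7, 83.7]
tool_rot: [0.7, 0.714, 0.0, 0.0]
ft_force: [2.0, 1.9, -5.6]
gripper_width: 9.0
grasp_force: 24.4
```

```bash
python3 -c "from h import *;goto(478+14.7,259,25+57.5)"
```

```text
2.2333 tcp [491.1 260.7  83.7] shift [-1.7  1.5  1.2] [ 0.001 -0.001  0.005] F [ 2.   1.9 -5.6] w 9.0
```

Scaled: -43.5 mm / 400 = -0.1088, 40.5 mm / 400 = 0.1013.

Call:
shift_gripper([
  [[0, 0.0158, -0.0258], [0, 0, 0]],
  [[0, 0.0338, -0.0495], [0, 0, 0]],
  [[0, 0.0543, -0.0715], [0, 0, 0]],
  [[0, 0.0768, -0.0913], [0, 0, 0]],
  [[0, 0.1013, -0.1088], [0, 0, 0]],
])

```text
time_s: 2.65
tcp_pos: [527.4, 261.1, 127.0]
tool_rot: [0.7, 0.714, -0.003, -0.002]
ft_force: [-10.4, 0.9, 8.3]
gripper_width: 9.1
grasp_force: 25.3
```

```bash
python3 -c "from h import *;goto(478+55.2,259,25+101)"
```

```text
2.65 tcp [527.4 261.1 127. ] shift [-2.2  5.8  0.9] [-0.007  0.     0.005] F [-10.4   0.9   8.3] w 9.1
```

Call:
shift_gripper([
  [[0, 0, 0], [0, 0, 0]],
  [[0, 0, 0], [0, 0, 0]],
])

```text
time_s: 2.82
tcp_pos: [528.7, 261.1, 127.7]
tool_rot: [0.7, 0.714, -0.002, -0.002]
ft_force: [-9.6, 0.5, 10.1]
gripper_width: 8.7
grasp_force: 25.5
```

```bash
python3 -c "from h import *;goto(478+55.2,259,25+101)"
```

```text
2.8167 tcp [528.7 261.1 127.7] shift [-2.2  4.5  1.7] [-0.005  0.     0.005] F [-9.6  0.5 10.1] w 8.7
```

The wrist is pushed outward by about 14 N, so the commanded arc runs a few mm inside the true one. I'll shift the next rows 3 mm up and 2 mm back.

Call:
shift_gripper([
  [[0, 0.0213, -0.0213], [0, 0, 0]],
  [[0, 0.0483, -0.0345], [0, 0, 0]],
  [[0, 0.0768, -0.044], [0, 0, 0]],
  [[0, 0.106, -0.0508], [0, 0, 0]],
  [[0, 0.1358, -0.0543], [0, 0, 0]],
])

```text
time_s: 3.23
tcp_pos: [585.1, 261.8, 149.1]
tool_rot: [0.7, 0.714, -0.001, -0.0]
ft_force: [-0.2, -1.9, -3.0]
gripper_width: 8.7
grasp_force: 25.7
```

```bash
python3 -c "from h import *;goto(478+109.5,259,25+122.7)"
```

```text
3.2333 tcp [585.1 261.8 149.1] shift [-2.9  2.4  1.4] [-0.001  0.001  0.005] F [-0.2 -1.9 -3. ] w 8.7
```

Scaled: 45 mm / 400 = 0.1125, 35.8 mm / 400 = 0.0895.

Call:
shift_gripper([
  [[0, 0.03, 0], [0, 0, 0]],
  [[0, 0.06, 0.0018], [0, 0, 0]],
  [[0, 0.0895, 0.007], [0, 0, 0]],
  [[0, 0.1125, 0.0135], [0, 0, 0]],
  [[0, 0.1125, 0.0135], [0, 0, 0]],
])

```text
time_s: 3.65
tcp_pos: [632.6, 262.4, 142.7]
tool_rot: [0.701, 0.714, 0.0, 0.001]
ft_force: [2.5, -4.3, 3.6]
gripper_width: 8.3
grasp_force: 27.4
```

Call:
shift_gripper([
  [[0, 0, 0], [0, 0, 0]],
])

```text
time_s: 3.73
tcp_pos: [631.6, 262.4, 143.1]
tool_rot: [0.7, 0.714, 0.0, 0.001]
ft_force: [0.6, -5.0, 3.2]
gripper_width: 8.9
grasp_force: 27.4
```

```bash
python3 - <<'E'
from h import *
import cv2
goto(478+154.5,259,25+117.3)
a=ctrl.camera("scene")[:,:,::-1][110:300,290:480]
cv2.imwrite("pics/c3.png",cv2.resize(a,(570,570),interpolation=cv2.INTER_CUBIC))
E
```

```text
3.7333 tcp [631.6 262.4 143.1] shift [-3.5  0.9  0.8] [0.001 0.001 0.005] F [ 0.6 -5.   3.2] w 8.9
```

View pics/c3.png

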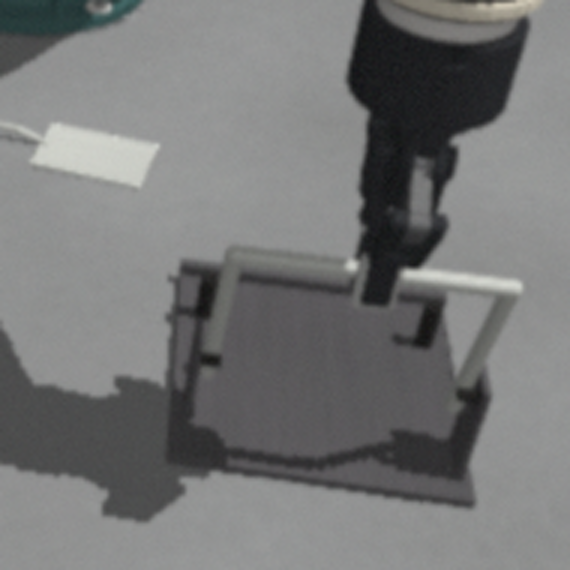

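The gripper still holds the bar (crop (375,275)). The bar is about 34 mm past the hinge line, so the prop is near 1.86 rad. I'll release and lift straight up.

Call:
shift_gripper([
  [[0, 0, 0], [0, 0, 0]],
  [[0, 0, 0], [0, 0, 0]],
  [[0, 0, 0], [0, 0, 0]],
  [[0, 0, 0], [0, 0, 0]],
  [[0, 0, 0], [0, 0, 0]],
], finger_gap=40)

```text
time_s: 4.2
tcp_pos: [630.3, 263.4, 142.3]
tool_rot: [0.7, 0.714, -0.0, -0.0]
ft_force: [0.1, -0.3, -0.6]
gripper_width: 39.9
grasp_force: 0.0
```

Call:
shift_gripper([
  [[0, 0.005, -0.0375], [0, 0, 0]],
  [[0, 0.005, -0.0875], [0, 0, 0]],
  [[0, 0.005, -0.15], [0, 0, 0]],
  [[0, 0.005, -0.2125], [0, 0, 0]],
  [[0, 0.005, -0.275], [0, 0, 0]],
])

```text
time_s: 4.62
tcp_pos: [632.3, 263.3, 253.3]
tool_rot: [0.7, 0.714, -0.0, -0.0]
ft_force: [1.0, -0.5, 0.3]
gripper_width: 40.0
grasp_force: 0.0
```

Call:
shift_gripper([
  [[0, 0, 0], [0, 0, 0]],
  [[0, 0, 0], [0, 0, 0]],
  [[0, 0, 0], [0, 0, 0]],
])

```text
time_s: 4.87
tcp_pos: [632.2, 263.1, 251.8]
tool_rot: [0.7, 0.714, -0.0, -0.0]
ft_force: [0.3, 0.3, -1.3]
gripper_width: 40.0
grasp_force: 0.0
```

```bash
python3 - <<'E'
from h import *
import cv2
a=ctrl.camera("scene")[:,:,::-1]
cv2.imwrite("pics/c4.png",cv2.resize(a,(780,585),interpolation=cv2.INTER_CUBIC))
E
```

```text
(no output)
```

View pics/c4.png

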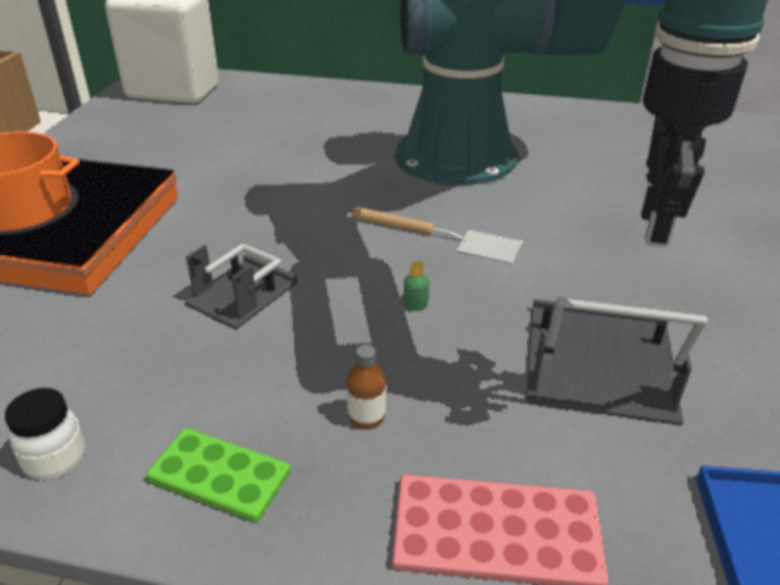

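The prop stands by itself, with its crossbar from (565,303) to (703,319) and clear of the gripper. The small stand is still folded at (243,270). I'll check the angle by projection before handing in.

```bash
python3 - <<'E'
from h import *
print("seen",634/1.523,311/1.523)
for th in(1.6,1.75,1.92):print(th,np.round(proj("scene",np.array([597.5-120*np.cos(th),259.5,45+120*np.sin(th)])),1))
E
```

```text
seen 416.2836506894288 204.2022324359816
1.6 [413.7 186.8]
1.75 [414.  194.1]
1.92 [414. 204.]
```

The bar centre is seen at row 204.2, and 1.92 rad predicts 204.0, so the prop is on its stops.

```bash
python3 -c "from bench import ctrl;print(ctrl.finish_job())"
```

```text
the job is handed in; nothing more can be done
None
```

The larger stand's prop was swung smoothly over and leans on its stops at about 1.92 rad (camera check), the smaller stand is still folded, the gripper is clear, and the job is handed in; no verdict was returned.

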